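# Find the heavy side of the hood-fan wheel and hold it down

### The job

The extraction fan's drum wheel is back on its motor and out of balance: turn the wheel by hand a quarter turn or more, then let go so that it rolls back by its own weight and comes to rest, and find its heavy side that way; mind that its stiff bearing stops it short of true, by as much from one side as from the other. Then finish with the wheel held still in your grip, its heavy side straight down, and do not let go, so that I can mark the lowest blade. Leave everything else on the table where it lies.

Things in the scene. Friction and masses are not known exactly. Their poses are not given: they have to be found in the camera images.
- fan: Fan motor (grey can, 76 mm across) on a bracket with a foot plate 225 x 150 mm, fixed to the table. Origin on the table top straight below the wheel's centre; z up; x level along the shaft, from the motor out to the wheel's open front. In front of the wheel all is free; behind its back plate, farther than 50 mm from the axis, nothing stands within 50 mm.
- axle (a point): Point of the fan on the shaft axis at the wheel's mid-width, 125 mm above the table; x along the shaft as for the fan. The wheel turns about it all the way round. Its bearing is stiff: once let go, the wheel creeps back without swinging, within 3 to 4 s, and friction stops it 15 to 30 degrees short of heavy side down; coming from the other side it stops short by the same angle.
- wheel: Grey drum-shaped blower wheel on the shaft, about 0.4 kg: 180 mm across, 46 mm wide, 44 thin blades between a flat back plate and a flat front ring (76 to 90 mm radius), open front with hub and wing nut. Grip it at the rim across its 46 mm width, one pad on the ring, one on the back plate. Origin on the axis at mid-width; x along the shaft as for the fan; z from the axis towards the clip.
- clip (a point): Centre of an old bright sheet-metal clip, 16 x 20 mm, over the wheel's front ring, 83 mm from the axis, 23 mm in front of mid-width: shows how the wheel stands. It does not mark the heavy side: that is one unseen spot near the rim, at another place relative to the clip every time. At the start the wheel stands at rest.
- screwdriver: Screwdriver, 180 mm long, lying beside the fan; leave it alone.
- tray: Small steel tray of screws, 100 x 70 x 22 mm, beside the fan; leave it alone.
- inlet: Aluminium inlet ring of the fan, 184 mm across and 24 mm high, lying on the table; leave it alone.
- tumbler: Stainless tumbler, 86 mm across and 140 mm high; leave it alone.
- brush: Long round brush with a wooden handle, 320 mm, lying on the table; leave it alone.
- degreaser: White plastic bottle, 62 mm across and 190 mm high; leave it alone.
- glass: Small sake glass, 54 mm across and 55 mm high; leave it alone.
- potlid: Round dark wooden lid, 156 mm across, 12 mm thick; leave it alone.

How it is judged:
On the way, in this order (a step that is already met when the one before it is completed fails the run):
1. the wheel is turned by hand until its heavy side stands out to one side, more than 45 degrees from straight down ((y of heavy in the frame of fan above 0.0537 m or y of heavy in the frame of fan below -0.0537 m or z of heavy in the frame of fan above 0.0713 m)), for 0.05 s.
2. let go, the wheel has rolled back and rests untouched, heavy side within 40 degrees of straight down (contact force between wheel and anything else below 0.1 N and angular speed of wheel below 0.04 rad/s and z of heavy in the frame of fan below 0.0668 m), for 0.2 s.
At the end, for the whole second after the job is handed in: The wheel is gripped by the fingers with more than 4 N, at rest (below 0.05 rad/s), with its heavy spot straight below the shaft to within 10 degrees either side (y of heavy in the frame of fan between -0.0132 and 0.0132 m and z of heavy in the frame of fan below 0.06 m and angular speed of wheel below 0.05 rad/s and contact force between the fingers and wheel above 4 N); the arm keeps its last pose, push and grip.
It fails at once if another thing on the table is moved by more than 20 mm (distance of any of screwdriver, tray, inlet, tumbler, brush, degreaser, glass, potlid from where it was at the start of the episode above 0.02 m).
It also fails if it takes over 56 s, if anything falls off the work surface, if the arm or the gripper's body presses on something with over 40 N, if the wrist force passes 120 N, or if a joint passes its speed limit or range.

### The arm

A 6-joint arm with a two-finger parallel gripper is mounted at the origin on the work surface. World frame = base frame: x ahead of the robot, y to its left, z up, the work surface at z = 0. Lengths are in m, angles in rad, forces in N, time in s.
With the tool pointing down it reaches from about 0.35 to 0.925 m from the base axis. Payload 6.4 kg.
Tool frame: the origin (TCP) lies at the very end of the fingers, on their centre line; the grasp point (between the pads) lies 19 mm behind it (pinch_z is the distance from the TCP to the grasp point, in m); z points along the fingers, y is the line along which they close (so a half turn about z gives the same grasp; the last joint's range is limited). The gripper opens to 85 mm and grips with 20 to 120 N. Pads are 22 mm wide; open, the fingers measure 114 mm over their backs; the gripper's body (76 mm by 85 mm) begins 54 mm behind the grasp point. The pads swing forward as they close: fully open they stand 13 mm farther back than shut.
Start: joints at [0.996, 0.245, 1.558, -0, 1.339, -0.174], TCP at [0.254, 0.598, 0.231] pointing down, gripper open.
Joint ranges: [-3.13, 3.13], [-1.02, 2.26], [0.13, 2.54], [-0.95, 4.09], [0.21, 2.88], [-2.74, 2.74]. Speed limits (rad/s): [2.57, 2.57, 3.14, 3.14, 3.14, 3.14].

### API

Orientations are given as a unit quaternion [x, y, z, w].
In Python, from plant import sense, camera, camera_info, job_done, pinch_z gives the robot as it stands.
- The arm moves only by the tool jog_arm, never from a script. Its argument "rows" is a list that holds one entry, the list of rows, each a list of 7 numbers: the shift along the tool's x, y, z in m, then the turn, a rotation vector about the tool's x, y, z in rad, then the finger opening in m, from 0 to 0.0854. In form: [[[dx, dy, dz, rx, ry, rz, claw], ...]]. A call has 1 to 8 rows; each row is the pose to reach, as a shift and turn from the pose commanded when the call began, along the tool's axes at that moment; what a row does not reach only later rows make up. A row lasts 1/8 s, in which the tool goes at most 62.5 mm and 10.7 degrees, less where a joint would pass 70% of its speed; a pose out of reach is approached as far as the arm can. A call with a gripper value outside its range is refused whole. The fingers move at their own pace and stop on an object; "newtons" is the grip in N (left out, the last holds). Time passes only in rows, so rows that repeat a pose let the fingers close. It gives the time, the measured TCP pose, the force, the opening and the grip force at its end, in the units of the state.
- sense(): the state, without advancing time (a new reading comes with each control period).
- camera(name): name is "scene" or "top" or "wrist"; returns the picture (400x640x3 uint8, blue, green, red); there is no depth.
- camera_info(name): a dict with "fx", "fy", "cx", "cy" (pixels), "view" (4x4, takes a point from world to camera coordinates). Camera axes: x right, y up, looking along -z (the intrinsics and any distortion apply to the point x, -y, -z); pixel columns grow to the right and rows downward; lengths in m; the calibration is good to about 2 mm. A picture is of the moment at which its call begins: read the wrist's pose just before it. camera_info takes no time and is no camera call; for the wrist camera it gives the pose at the moment of the call.
- job_done(): hands the job in; it is judged then, once.
The state is a dict: "time_s": time; "qpos": joint angles; "joint_vel": joint speeds; "tau": joint torques, N m; "tcp_pos": TCP position; "ee_rot": TCP orientation; "wrist_force": force on the tool from outside, world axes, zero at the start; "wrist_torque": the same for the moment, N m; "gripper_width": opening from 0.0 (shut) to 1.0 (fully open); "gripper_force": force on a finger pad.
Only numpy, scipy, OpenCV 4.12 (cv2) and the standard library are available. Lean on these libraries where they do the work, as an engineer would, in place of code of your own. Each camera call takes 0.05 s, during which the arm holds its last target. There are 200 camera calls.

## Working session

There is one attempt and no reset: what is moved stays moved. The work goes in short steps, Python scripts to look and compute and a tool call to move; the robot and the scene stay as the last step left them, time stands still between calls to the robot, and variables do not carry over. Pictures are saved under pics/ and viewed, at most 10 in all, crops included, and the job is handed in when it is done.

Besides the shell and the picture viewer there is one more tool, called after "Emit:" by a JSON object that holds its "api" and its "payload". jog_arm: Moves the arm, as the interface text tells. Its arguments: {"type":"object","properties":{"rows":{"type":"array","items":{"type":"array","items":{"type":"array","items":{"type":"number"}}}},"newtons":{"type":"number"}},"required":["rows"]}

```bash
mkdir -p pics; ls
python3 - <<'E'
from plant import *
import cv2
for n in("scene","top"):
    cv2.imwrite(f"pics/{n}0.png",camera(n)); i=camera_info(n); print(n,i)
print(sense(),pinch_z)
E
```

```text
pics
scene {'fx': 475.1538370837582, 'fy': 475.1538370837582, 'cx': 317.7816363102475, 'cy': 205.04563906295274, 'view': array([[ 0.44217453,  0.89691393, -0.0052048 , -0.26317536],
       [-0.5090154 ,  0.25571178,  0.82189708,  0.17192884],
       [ 0.73850187, -0.36077263,  0.56961223, -1.87722281],
       [ 0.        ,  0.        ,  0.        ,  1.        ]])}
top {'fx': 515.9402646192551, 'fy': 515.9402646192551, 'cx': 321.86267487822676, 'cy': 200.20889619128414, 'view': array([[-0.01281861, -0.9997682 , -0.01729852,  0.03033438],
       [ 0.9980319 , -0.01385455,  0.06115861, -0.56630987],
       [-0.06138409, -0.01648051,  0.99797815, -1.6694067 ],
       [ 0.        ,  0.        ,  0.        ,  1.        ]])}
{'time_s': 0.1, 'qpos': array([ 9.95852835e-01,  2.45767103e-01,  1.55892341e+00,  9.04604024e-06,
        1.33867739e+00, -1.74148243e-01]), 'joint_vel': array([-0.00022128, -0.0018918 , -0.00118888,  0.00266171,  0.00163068,
       -0.00076597]), 'tau': array([ 3.48211925e-04, -4.30678582e+01, -3.27125216e+01, -1.09693246e-04,
        2.94877886e-03, -7.06689363e-06]), 'tcp_pos': array([0.2533382 , 0.59804533, 0.23025905]), 'ee_rot': array([ 1.99059958e-01,  9.79986911e-01, -8.24482540e-04, -3.28834487e-04]), 'wrist_force': array([ 0.67313845, -0.19872549, -0.21308364]), 'wrist_torque': array([-0.03569239, -0.01101635, -0.0115149 ]), 'gripper_force': 0.0, 'gripper_width': 1.0023922262209704} 0.0187
```

View pics/scene0.png

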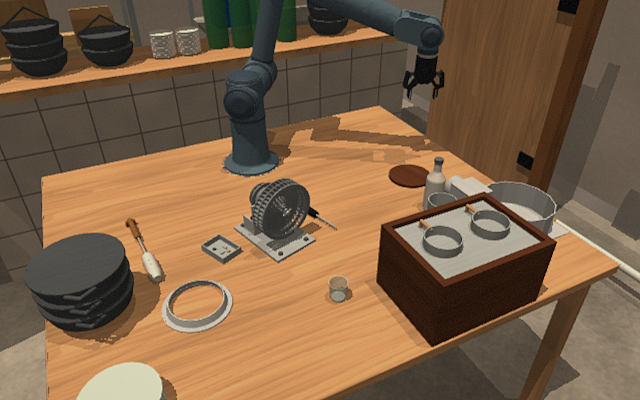

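View pics/top0.png

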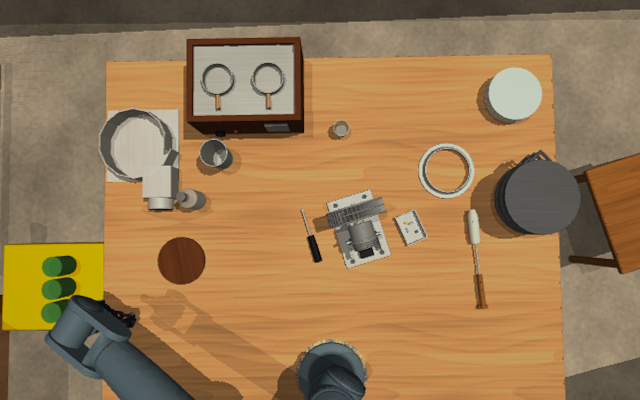

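```bash
cat > h.py <<'E'
from plant import *
import cv2, numpy as np
def ray(n,u,v,z,info=None):
    i=info or camera_info(n); V=i["view"]; R=V[:3,:3]; c=-R.T@V[:3,3]
    d=R.T@np.array([(u-i["cx"])/i["fx"],-(v-i["cy"])/i["fy"],-1]); return c+d*(z-c[2])/d[2]
def proj(n,p,info=None):
    i=info or camera_info(n); q=i["view"]@np.append(p,1); return np.array([i["cx"]+i["fx"]*q[0]/-q[2], i["cy"]-i["fy"]*q[1]/-q[2]])
E
python3 - <<'E'
from h import *
a=cv2.imread("pics/scene0.png")[160:270,215:355]; b=cv2.imread("pics/top0.png")[180:275,290:430]
a=cv2.resize(a,None,fx=5,fy=5,interpolation=2)
cv2.imwrite("pics/cs.png",a)
cv2.imwrite("pics/ct.png",cv2.resize(b,None,fx=5,fy=5,interpolation=2))
E
```

```text
(no output)
```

View pics/cs.png

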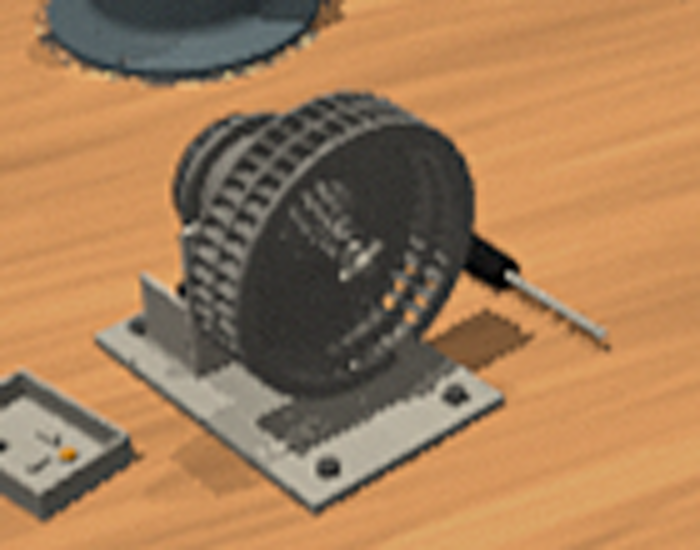

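View pics/ct.png

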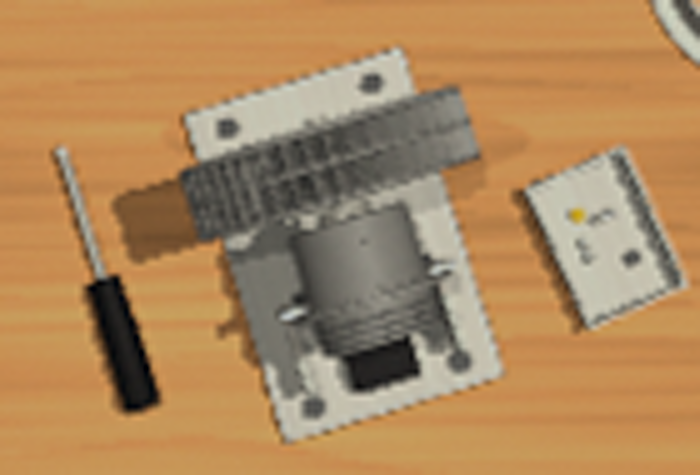

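Run:
```python
from h import *
f=lambda u,v,z:ray("top",290+u/5,180+v/5,z)
c=[f(*p,.006) for p in((185,115),(405,48),(500,375),(285,440))]
print(np.round(c,3)); e=(c[0]+c[1]-c[2]-c[3])/2; print(np.linalg.norm(e),np.degrees(np.arctan2(e[1],e[0])), np.linalg.norm(c[0]-c[1]))
L,R=f(197,205,.125),f(468,124,.125); print(L,R,np.linalg.norm(L-R),(L+R)/2)
d=R-L; print(np.degrees(np.arctan2(d[1],d[0]))+90)
th=np.arctan2(e[1],e[0]); ctr=(L+R)/2; x=np.array([np.cos(th),np.sin(th),0])
print(proj("scene",ctr),proj("scene",ctr+x*.023)); 
i=camera_info("scene");print("cam",-i["view"][:3,:3].T@i["view"][:3,3])
# unwarp front ring plane to 5px/mm view
y=np.array([-x[1],x[0],0]);z=np.array([0,0,1.]);o=ctr+x*.023
P=[proj("scene",o+.1*(sy*y+sz*z)) for sy,sz in((-1,1),(1,1),(1,-1),(-1,-1))]
H=cv2.getPerspectiveTransform(np.float32(P),np.float32([[0,0],[500,0],[500,500],[0,500]]))
w=cv2.warpPerspective(cv2.imread("pics/scene0.png"),H,(500,500),flags=2)
w=np.clip(w.astype(float)*1.6,0,255).astype(np.uint8)
cv2.imwrite("pics/w.png",w)
```

```text
[[ 0.558  0.006  0.006]
 [ 0.6   -0.139  0.006]
 [ 0.385 -0.197  0.006]
 [ 0.345 -0.056  0.006]]
0.22242785143162538 15.692624468060977 0.1513721267601794
[ 0.4961525  -0.00119863  0.125     ] [ 0.5433988  -0.16732742  0.125     ] 0.17271650396416724 [ 0.51977565 -0.08426303  0.125     ]
15.875519416036283
[280.37368223 208.95637576] [285.29191923 212.33512481]
cam [ 1.59021643 -0.48516918  0.92661149]
```

View pics/w.png

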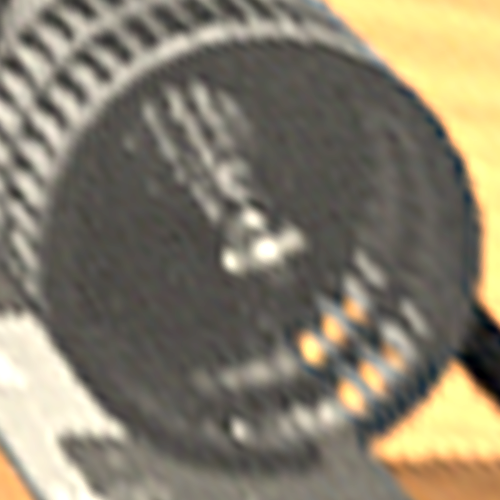

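```bash
cat >> h.py <<'E'
from scipy.spatial.transform import Rotation as Rt
TH=np.radians(15.8); X=np.array([np.cos(TH),np.sin(TH),0]); Y=np.array([-X[1],X[0],0]); Z=np.array([0,0,1.])
A=np.array([.519,-.082,.125])
def pose(r,t,s=0,A=A):
    t=np.radians(t); u=np.cos(t)*Z+np.sin(t)*Y
    return A+r*u+s*X, Rt.from_matrix(np.c_[np.cross(X,-u),X,-u])
def rows(ps,claw,ref=None):
    st=sense(); p,q=ref or (st["tcp_pos"],Rt.from_quat(st["ee_rot"]))
    for a in ps:
        P,Q=pose(*a); print(np.round(np.r_[q.inv().apply(P-p),(q.inv()*Q).as_rotvec(),claw],3).tolist())
E
python3 - <<'E'
from h import *
rows([(.2,0),(.2,20),(.2,-20)],.0854)
i=camera_info("wrist");V=i["view"];s=sense();q=Rt.from_quat(s["ee_rot"])
print(i["fx"],q.inv().apply(-V[:3,:3].T@V[:3,3]-s["tcp_pos"]), q.inv().apply(-V[2,:3]),q.inv().apply(V[0,:3]))
E
```

```text
[-0.51, -0.523, -0.094, -0.002, 0.0, 0.894, 0.085]
[-0.467, -0.469, -0.082, 0.154, -0.325, 0.885, 0.085]
[-0.553, -0.576, -0.082, -0.158, 0.326, 0.885, 0.085]
312.57391681736226 [ 0.06830971 -0.00063252 -0.14283735] [-0.26976673  0.00152196  0.9629245 ] [ 1.45619908e-04  9.99998804e-01 -1.53975731e-03]
```

```bash
cat >> h.py <<'E'
def view(a=40,s=.17,h=.12):
    a=np.radians(a); d=-np.sin(a)*X-np.cos(a)*Z
    x=Y; return A+s*X+h*Z, Rt.from_matrix(np.c_[x,np.cross(d,x),d])
def rel(P,Q):
    st=sense(); p,q=st["tcp_pos"],Rt.from_quat(st["ee_rot"])
    print(np.round(np.r_[q.inv().apply(P-p),(q.inv()*Q).as_rotvec()],3).tolist())
E
python3 - <<'E'
from h import *
P,Q=view(); rel(np.array([.45,.2,.42]),Rt.from_quat(sense()["ee_rot"])); rel(P,Q); print(P)
E
```

```text
[-0.336, -0.29, -0.189, 0.0, 0.0, 0.0]
[-0.642, -0.416, -0.014, 0.648, 0.312, 0.856]
[ 0.68257706 -0.03571236  0.245     ]
```

Emit:
{"api": "jog_arm", "payload": {"rows": [[[-0.2,-0.16,-0.15,0.1,0.05,0.15,0.085],[-0.2,-0.16,-0.16,0.2,0.1,0.25,0.085],[-0.2,-0.16,-0.17,0.3,0.15,0.4,0.085],[-0.34,-0.29,-0.19,0.35,0.17,0.5,0.085],[-0.34,-0.29,-0.19,0.45,0.22,0.6,0.085],[-0.5,-0.34,-0.14,0.5,0.25,0.7,0.085],[-0.642,-0.416,-0.08,0.6,0.29,0.8,0.085],[-0.642,-0.416,-0.014,0.648,0.312,0.856,0.085]]]}}

```text
time_s: 1.1
tcp_pos: [0.4946, 0.2048, 0.3419]
ee_rot: [0.568, 0.749, -0.272, -0.207]
wrist_force: [0.9, 0.8, -0.5]
gripper_width: 0.996
gripper_force: 0.0
```

Run:
```python
from h import *
rel(*view()); print(sense()["qpos"],sense()["time_s"])
```

```text
[-0.282, 0.151, -0.0, 0.001, -0.002, -0.001]
[ 0.20246828  0.32008043  1.37327334 -0.0536608   2.14358226 -0.08406798] 1.1
```

Emit:
{"api": "jog_arm", "payload": {"rows": [[[-0.282,0.06,-0.06,0,0,0,0.085],[-0.282,0.06,-0.06,0,0,0,0.085],[-0.282,0.06,-0.06,0,0,0,0.085],[-0.282,0.15,0,0,0,0,0.085],[-0.282,0.15,0,0,0,0,0.085],[-0.282,0.15,0,0,0,0,0.085],[-0.282,0.15,0,0,0,0,0.085]]]}}

```text
time_s: 1.98
tcp_pos: [0.6801, -0.0344, 0.2418]
ee_rot: [0.567, 0.749, -0.273, -0.209]
wrist_force: [0.1, 0.5, 0.5]
gripper_width: 0.994
gripper_force: 0.0
```

Run:
```python
from h import *
s=sense();print(s["time_s"],s["qpos"],s["joint_vel"].round(2))
i=camera_info("wrist");im=camera("wrist");cv2.imwrite("pics/w1.png",im);print(proj("wrist",A+.023*X,i))
rel(*view())
for k in range(12):
  t=np.radians(30*k);print(k*30,proj("wrist",A+.023*X+.083*(np.cos(t)*Z+np.sin(t)*Y),i).round())
```

```text
1.975 [-0.12358296  0.725667    0.99719102 -0.28475343  2.06445134 -0.45045538] [ 0.03 -0.07 -0.01  0.01  0.02  0.  ]
[286.21543718 181.75722527]
[-0.003, 0.001, -0.002, -0.001, -0.002, 0.001]
0 [217. 197.]
30 [224. 148.]
60 [251. 111.]
90 [284. 100.]
120 [312. 112.]
150 [329. 138.]
180 [334. 171.]
210 [328. 205.]
240 [312. 234.]
270 [288. 254.]
300 [259. 257.]
330 [231. 238.]
```

View pics/w1.png

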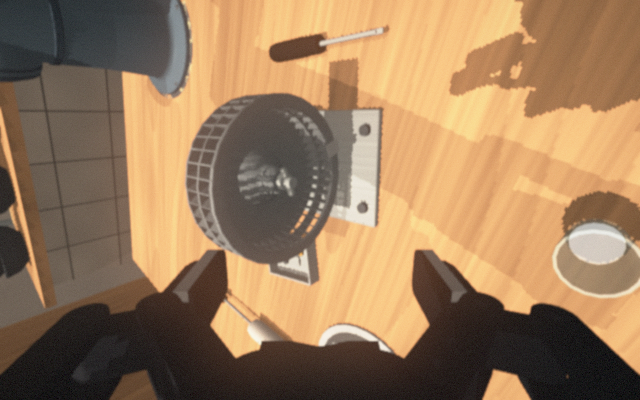

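```bash
cat >> h.py <<'E'
def strip(im,i,A=A):
    th=np.radians(np.arange(720)/2); R=np.linspace(.06,.1,80)
    P=A+.023*X+R[:,None,None]*(np.cos(th)[None,:,None]*Z+np.sin(th)[None,:,None]*Y)
    q=P@i["view"][:3,:3].T+i["view"][:3,3]
    return cv2.remap(im,np.float32(i["cx"]-i["fx"]*q[...,0]/q[...,2]),np.float32(i["cy"]+i["fy"]*q[...,1]/q[...,2]),1)
E
python3 - <<'E'
from h import *
im=cv2.imread("pics/w1.png");i=camera_info("wrist")
s=strip(im,i); c=cv2.resize(im[85:270,180:350],None,fx=3,fy=3,interpolation=2)
s2=cv2.resize(s,(720,160)); out=np.zeros((560+165-165+5+160-125,720,3),np.uint8)[:600]
o=np.zeros((600,720,3),np.uint8);o[:160]=s2;o[165:600,:510]=c[:435]
cv2.imwrite("pics/w1s.png",np.clip(o*1.8,0,255).astype(np.uint8))
E
```

```text
(no output)
```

View pics/w1s.png

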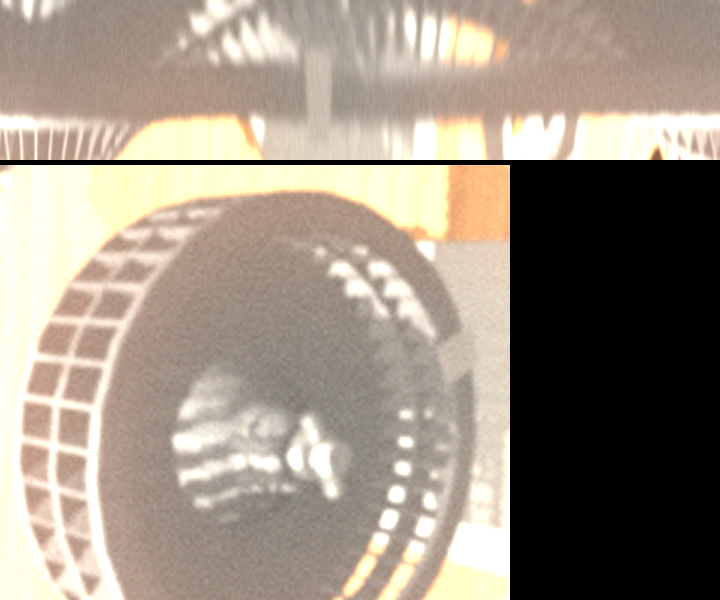

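Run:
```python
from h import *
rows([(.17,0,.1),(.16,0),(.16,20),(.16,-20)],.085)
```

```text
[-0.003, -0.085, 0.005, -0.699, -0.003, 0.001, 0.085]
[-0.003, -0.155, 0.077, -0.699, -0.003, 0.001, 0.085]
[0.052, -0.149, 0.085, -0.692, -0.337, 0.123, 0.085]
[-0.058, -0.149, 0.084, -0.692, 0.332, -0.121, 0.085]
```

Emit:
{"api": "jog_arm", "payload": {"rows": [[[-0.003,-0.06,-0.02,-0.2,0,0,0.085],[-0.003,-0.085,0,-0.37,0,0,0.085],[-0.003,-0.12,0.04,-0.55,0,0,0.085],[-0.003,-0.155,0.077,-0.7,0,0,0.085],[0.03,-0.152,0.082,-0.695,-0.17,0.06,0.085],[0.052,-0.149,0.085,-0.692,-0.337,0.123,0.085],[0.052,-0.149,0.085,-0.692,-0.337,0.123,0.085]]]}}

```text
time_s: 2.9
tcp_pos: [0.5025, -0.0255, 0.2768]
ee_rot: [0.592, 0.787, -0.103, 0.141]
wrist_force: [-0.2, 0.6, 0.1]
gripper_width: 0.993
gripper_force: 0.0
```

Run:
```python
from h import *
print(sense()["qpos"].round(2),sense()["time_s"])
rows([(.16,20),(.16,10),(.16,-5),(.16,-20),(.12,-25),(.064,-25)],.085)
```

```text
[-0.12 -0.19  1.95 -0.34  1.26 -0.31] 2.9
[-0.003, 0.0, 0.003, 0.006, 0.001, 0.005, 0.085]
[-0.031, 0.0, 0.005, 0.006, 0.176, 0.005, 0.085]
[-0.071, 0.0, 0.018, 0.005, 0.438, 0.006, 0.085]
[-0.106, -0.0, 0.04, 0.005, 0.699, 0.007, 0.085]
[-0.088, -0.0, 0.078, 0.004, 0.787, 0.007, 0.085]
[-0.048, -0.001, 0.118, 0.004, 0.787, 0.007, 0.085]
```

Run:
```python
from h import *
rows([(.16,25),(.11,25),(.064,25)],.085)
```

```text
[0.011, 0.0, 0.003, 0.007, -0.086, 0.004, 0.085]
[0.006, 0.0, 0.053, 0.007, -0.086, 0.004, 0.085]
[0.002, -0.0, 0.099, 0.007, -0.086, 0.004, 0.085]
```

Emit:
{"api": "jog_arm", "payload": {"rows": [[[0.011,0,0.003,0,-0.086,0,0.085],[0.006,0,0.053,0,-0.086,0,0.085],[0.002,0,0.098,0,-0.086,0,0.085],[0.002,0,0.098,0,-0.086,0,0.085],[0.002,0,0.098,0,-0.086,0,0.04],[0.002,0,0.098,0,-0.086,0,0.04],[0.002,0,0.098,0,-0.086,0,0.04],[0.002,0,0.098,0,-0.086,0,0.04]]], "newtons": 40}}

```text
time_s: 3.9
tcp_pos: [0.5148, -0.0593, 0.1861]
ee_rot: [0.589, 0.779, -0.128, 0.176]
wrist_force: [0.8, 3.6, 7.4]
gripper_width: 0.532
gripper_force: 43.2
```

Run:
```python
from h import *
print(sense()["wrist_force"], sense()["gripper_force"])
rows([(.064,25-12*k) for k in range(9)],.04)
```

```text
[0.75485619 3.62755736 7.38123926] 43.18299306090921
[0.005, -0.002, 0.001, 0.007, 0.002, -0.001, 0.04]
[-0.008, -0.002, 0.002, 0.007, 0.211, -0.001, 0.04]
[-0.021, -0.002, 0.007, 0.007, 0.421, 0.0, 0.04]
[-0.033, -0.002, 0.013, 0.007, 0.63, 0.001, 0.04]
[-0.043, -0.002, 0.022, 0.007, 0.839, 0.002, 0.04]
[-0.05, -0.002, 0.033, 0.007, 1.049, 0.002, 0.04]
[-0.056, -0.002, 0.045, 0.007, 1.258, 0.003, 0.04]
[-0.059, -0.002, 0.058, 0.007, 1.468, 0.004, 0.04]
[-0.059, -0.003, 0.072, 0.007, 1.677, 0.005, 0.04]
```

Run:
```python
from h import *
rows([(.064,25-9*k) for k in range(1,9)],.04,pose(.064,25))
rows([(.064,25-9*k) for k in range(1,5)],.04,pose(.064,25))
```

```text
[-0.01, -0.0, 0.001, 0.0, 0.157, 0.0, 0.04]
[-0.02, -0.0, 0.003, 0.0, 0.314, 0.0, 0.04]
[-0.029, 0.0, 0.007, 0.0, 0.471, -0.0, 0.04]
[-0.038, -0.0, 0.012, 0.0, 0.628, 0.0, 0.04]
[-0.045, -0.0, 0.019, 0.0, 0.785, 0.0, 0.04]
[-0.052, -0.0, 0.026, 0.0, 0.942, 0.0, 0.04]
[-0.057, -0.0, 0.035, 0.0, 1.1, 0.0, 0.04]
[-0.061, -0.0, 0.044, 0.0, 1.257, 0.0, 0.04]
[-0.01, -0.0, 0.001, 0.0, 0.157, 0.0, 0.04]
[-0.02, -0.0, 0.003, 0.0, 0.314, 0.0, 0.04]
[-0.029, 0.0, 0.007, 0.0, 0.471, -0.0, 0.04]
[-0.038, -0.0, 0.012, 0.0, 0.628, 0.0, 0.04]
```

Emit:
{"api": "jog_arm", "payload": {"rows": [[[-0.01,0,0.001,0,0.157,0,0.04],[-0.02,0,0.003,0,0.314,0,0.04],[-0.029,0,0.007,0,0.471,0,0.04],[-0.038,0,0.012,0,0.628,0,0.04],[-0.045,0,0.019,0,0.785,0,0.04],[-0.052,0,0.026,0,0.942,0,0.04],[-0.057,0,0.035,0,1.1,0,0.04],[-0.061,0,0.044,0,1.257,0,0.04]]], "newtons": 40}}

```text
time_s: 4.9
tcp_pos: [0.5348, -0.1291, 0.1674]
ee_rot: [0.552, 0.731, 0.244, -0.318]
wrist_force: [10.1, 17.7, -17.9]
gripper_width: 0.525
gripper_force: 44.7
```

Emit:
{"api": "jog_arm", "payload": {"rows": [[[-0.01,0,0.001,0,0.157,0,0.04],[-0.02,0,0.003,0,0.314,0,0.04],[-0.025,0,0.005,0,0.4,0,0.04],[-0.025,0,0.005,0,0.4,0,0.04],[-0.025,0,0.005,0,0.4,0,0.085],[-0.025,0,0.005,0,0.4,0,0.085],[-0.025,0,0.005,0,0.4,0,0.085]]], "newtons": 40}}

```text
time_s: 5.78
tcp_pos: [0.5372, -0.1439, 0.148]
ee_rot: [0.494, 0.654, 0.347, -0.456]
wrist_force: [-0.5, -0.6, 0.4]
gripper_width: 0.991
gripper_force: 0.0
```

Run:
```python
from h import *
s=sense();print(s["wrist_force"],s["qpos"].round(2),s["joint_vel"].round(2))
rows([(.064,-70),(.13,-70),(.2,-60),(.21,-40),(.21,-20),(.21,0),(.21,0,.1)],.085); 
rel(*view())
```

```text
[-0.45390079 -0.57732186  0.35483156] [-0.72  0.67  1.48  0.62  2.06 -1.03] [-0.  0.  0.  0. -0. -0.]
[0.0, -0.001, 0.005, 0.001, 0.002, 0.003, 0.085]
[0.0, -0.001, -0.061, 0.001, 0.002, 0.003, 0.085]
[0.035, -0.0, -0.128, 0.001, -0.173, 0.003, 0.085]
[0.105, -0.0, -0.114, 0.002, -0.522, 0.003, 0.085]
[0.161, 0.0, -0.067, 0.002, -0.871, 0.003, 0.085]
[0.198, 0.0, -0.004, 0.003, -1.22, 0.002, 0.085]
[0.197, 0.1, -0.004, 0.003, -1.22, 0.002, 0.085]
[0.113, 0.17, 0.027, 0.611, -1.167, 0.427]
```

Emit:
{"api": "jog_arm", "payload": {"rows": [[[0,0,-0.06,0,0,0,0.085],[0.02,0,-0.11,0,-0.1,0,0.085],[0.05,0,-0.125,0,-0.25,0,0.085],[0.1,0,-0.115,0,-0.43,0,0.085],[0.13,0.04,-0.09,0,-0.6,0,0.085],[0.16,0.1,-0.06,0.1,-0.75,0.1,0.085],[0.16,0.15,-0.02,0.25,-0.9,0.2,0.085],[0.13,0.17,0.01,0.4,-1.0,0.3,0.085]]]}}

```text
time_s: 6.78
tcp_pos: [0.6882, -0.0438, 0.2724]
ee_rot: [0.593, 0.771, -0.092, -0.214]
wrist_force: [0.2, -1.0, -1.4]
gripper_width: 0.993
gripper_force: 0.0
```

Run:
```python
from h import *
rel(*view())
```

```text
[0.003, 0.008, 0.028, 0.286, -0.223, 0.065]
```

Reach the view pose and wait for the wheel to settle.

Emit:
{"api": "jog_arm", "payload": {"rows": [[[0.003,0.008,0.028,0.15,-0.11,0.03,0.085],[0.003,0.008,0.028,0.286,-0.223,0.065,0.085],[0.003,0.008,0.028,0.286,-0.223,0.065,0.085],[0.003,0.008,0.028,0.286,-0.223,0.065,0.085],[0.003,0.008,0.028,0.286,-0.223,0.065,0.085],[0.003,0.008,0.028,0.286,-0.223,0.065,0.085],[0.003,0.008,0.028,0.286,-0.223,0.065,0.085],[0.003,0.008,0.028,0.286,-0.223,0.065,0.085]]]}}

```text
time_s: 7.78
tcp_pos: [0.6794, -0.0372, 0.2396]
ee_rot: [0.566, 0.749, -0.272, -0.212]
wrist_force: [-0.1, -0.4, -0.3]
gripper_width: 0.996
gripper_force: 0.0
```

Emit:
{"api": "jog_arm", "payload": {"rows": [[[0,0,0,0,0,0,0.085],[0,0,0,0,0,0,0.085],[0,0,0,0,0,0,0.085],[0,0,0,0,0,0,0.085],[0,0,0,0,0,0,0.085],[0,0,0,0,0,0,0.085],[0,0,0,0,0,0,0.085],[0,0,0,0,0,0,0.085]]]}}

```text
time_s: 8.78
tcp_pos: [0.6794, -0.037, 0.2394]
ee_rot: [0.566, 0.749, -0.272, -0.212]
wrist_force: [0.4, -0.3, -0.7]
gripper_width: 0.996
gripper_force: 0.0
```

```bash
cat > look.py <<'E'
from h import *
import sys
n=sys.argv[1]; i=camera_info("wrist"); im=camera("wrist"); cv2.imwrite(f"pics/{n}.png",im); print(sense()["time_s"])
s=strip(im,i); o=np.zeros((560,720,3),np.uint8); o[:160]=cv2.resize(s,(720,160)); o[165:,:510]=cv2.resize(im[85:270,180:350],(510,555))[:395]
cv2.imwrite(f"pics/{n}s.png",np.clip(o*1.8,0,255).astype(np.uint8))
E
python3 look.py v2; sleep 0
python3 - <<'E'
from h import *
rel(*view())
E
```

```text
8.825
[0.0, -0.001, -0.006, -0.006, -0.009, 0.004]
```

View pics/v2s.png

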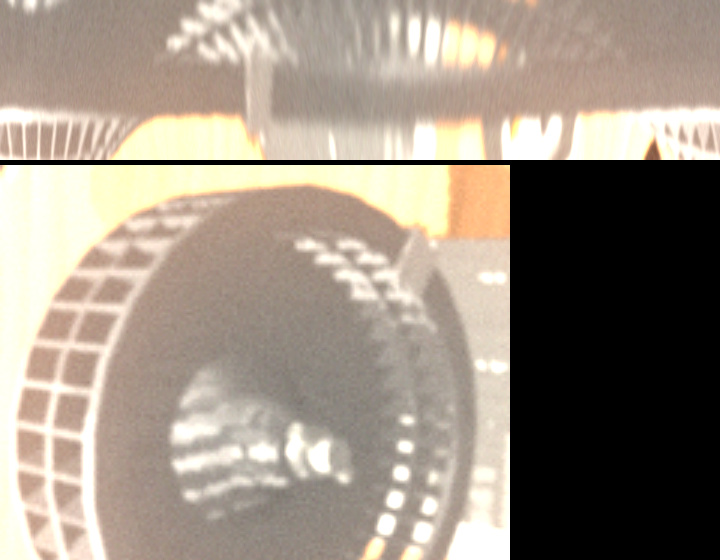

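Emit:
{"api": "jog_arm", "payload": {"rows": [[[0,0,0,0,0,0,0.085],[0,0,0,0,0,0,0.085],[0,0,0,0,0,0,0.085],[0,0,0,0,0,0,0.085],[0,0,0,0,0,0,0.085]]]}}

```text
time_s: 9.45
tcp_pos: [0.6794, -0.037, 0.2394]
ee_rot: [0.566, 0.749, -0.272, -0.212]
wrist_force: [0.0, 0.8, -0.4]
gripper_width: 0.995
gripper_force: 0.0
```

```bash
cat >> h.py <<'E'
def clip(im,i,lo=180,hi=460):
    g=cv2.cvtColor(strip(im,i),cv2.COLOR_BGR2GRAY).astype(float)[36:56]   # r 78-88 mm
    p=np.median(g,0); k=22                                                # clip 11 deg wide
    sc=np.array([p[c-11:c+11].mean()-.5*(p[c-25:c-13].mean()+p[c+13:c+25].mean()) for c in range(lo,hi)])
    b=np.argsort(sc)[::-1]; c=lo+b[0]; far=sc[np.abs(np.arange(lo,hi)-c)>20].max()
    return c/2,sc[b[0]].round(1),far.round(1)
E
python3 - <<'E'
from h import *
i=camera_info("wrist")
print(clip(cv2.imread("pics/w1.png"),i),clip(cv2.imread("pics/v2.png"),i))
im=camera("wrist");cv2.imwrite("pics/v3.png",im);print(clip(im,i),sense()["time_s"])
print(np.abs(im.astype(int)-cv2.imread("pics/v2.png"))[85:270,180:350].mean(),np.abs(im.astype(int)-cv2.imread("pics/v2.png"))[:80].mean())
rows([(.21,0,.1),(.21,0),(.21,-30),(.19,-60),(.12,-65),(.064,-65)],.085)
E
```

```text
(np.float64(160.5), np.float64(21.6), np.float64(1.5)) (np.float64(129.0), np.float64(23.6), np.float64(1.4))
(np.float64(129.0), np.float64(23.5), np.float64(2.9)) 9.5
2.616237413884473 2.4035026041666665
[0.001, -0.113, -0.03, -0.704, -0.01, 0.001, 0.085]
[0.001, -0.189, 0.035, -0.704, -0.01, 0.001, 0.085]
[-0.104, -0.171, 0.055, -0.687, 0.492, -0.183, 0.085]
[-0.165, -0.115, 0.121, -0.637, 0.992, -0.367, 0.085]
[-0.109, -0.086, 0.155, -0.625, 1.075, -0.397, 0.085]
[-0.059, -0.071, 0.174, -0.625, 1.075, -0.397, 0.085]
```

Emit:
{"api": "jog_arm", "payload": {"rows": [[[0,-0.06,-0.03,-0.18,0,0,0.085],[0,-0.113,-0.03,-0.36,0,0,0.085],[0,-0.15,0.01,-0.54,0,0,0.085],[0,-0.189,0.035,-0.7,0,0,0.085],[-0.05,-0.185,0.04,-0.7,0.18,-0.06,0.085],[-0.08,-0.177,0.048,-0.69,0.35,-0.12,0.085],[-0.11,-0.17,0.06,-0.685,0.5,-0.185,0.085],[-0.13,-0.155,0.08,-0.67,0.67,-0.25,0.085]]]}}

```text
time_s: 10.5
tcp_pos: [0.5515, -0.2104, 0.2793]
ee_rot: [0.565, 0.748, 0.21, -0.278]
wrist_force: [-0.1, 0.7, -0.1]
gripper_width: 0.999
gripper_force: 0.0
```

Run:
```python
from h import *
rows([(.19,-55),(.17,-65),(.115,-65),(.064,-65)],.085)
```

```text
[-0.047, 0.004, 0.019, -0.0, 0.248, 0.001, 0.085]
[-0.07, 0.004, 0.048, -0.001, 0.423, 0.001, 0.085]
[-0.048, 0.004, 0.098, -0.001, 0.423, 0.001, 0.085]
[-0.027, 0.004, 0.145, -0.001, 0.423, 0.001, 0.085]
```

Emit:
{"api": "jog_arm", "payload": {"rows": [[[-0.04,0.004,0.01,0,0.18,0,0.085],[-0.065,0.004,0.035,0,0.35,0,0.085],[-0.07,0.004,0.048,0,0.423,0,0.085],[-0.048,0.004,0.098,0,0.423,0,0.085],[-0.027,0.004,0.143,0,0.423,0,0.085],[-0.027,0.004,0.143,0,0.423,0,0.085],[-0.027,0.004,0.143,0,0.423,0,0.04],[-0.027,0.004,0.143,0,0.423,0,0.04]]], "newtons": 40}}

```text
time_s: 11.5
tcp_pos: [0.5354, -0.1388, 0.1524]
ee_rot: [0.509, 0.674, 0.323, -0.428]
wrist_force: [8.5, -1.7, 2.1]
gripper_width: 0.6
gripper_force: 4.8
```

Run:
```python
from h import *
rows([(.064,-65)],.085)
rows([(.064,-65+10*k) for k in range(1,6)],.04,pose(.064,-65))
```

```text
[0.0, -0.0, 0.001, -0.001, 0.004, -0.0, 0.085]
[0.011, 0.0, 0.001, 0.0, -0.175, -0.0, 0.04]
[0.022, -0.0, 0.004, 0.0, -0.349, -0.0, 0.04]
[0.032, -0.0, 0.009, -0.0, -0.524, -0.0, 0.04]
[0.041, -0.0, 0.015, 0.0, -0.698, -0.0, 0.04]
[0.049, -0.0, 0.023, -0.0, -0.873, -0.0, 0.04]
```

Emit:
{"api": "jog_arm", "payload": {"rows": [[[0,0,0,0,0,0,0.04],[0,0,0,0,0,0,0.04],[0.011,0,0.001,0,-0.175,0,0.04],[0.022,0,0.004,0,-0.349,0,0.04],[0.032,0,0.009,0,-0.524,0,0.04],[0.041,0,0.015,0,-0.698,0,0.04],[0.049,0,0.023,0,-0.873,0,0.04]]], "newtons": 40}}

```text
time_s: 12.38
tcp_pos: [0.5264, -0.099, 0.1884]
ee_rot: [0.598, 0.792, 0.077, -0.097]
wrist_force: [9.0, 1.8, -13.0]
gripper_width: 0.527
gripper_force: 44.2
```

Emit:
{"api": "jog_arm", "payload": {"rows": [[[0.011,0,0.001,0,-0.175,0,0.04],[0.022,0,0.004,0,-0.349,0,0.04],[0.032,0,0.009,0,-0.524,0,0.04],[0.041,0,0.015,0,-0.698,0,0.04],[0.049,0,0.023,0,-0.873,0,0.04],[0.049,0,0.023,0,-0.873,0,0.085],[0.049,0,0.023,0,-0.873,0,0.085],[0.049,0,0.023,0,-0.873,0,0.085]]], "newtons": 40}}

```text
time_s: 13.38
tcp_pos: [0.5094, -0.0475, 0.1778]
ee_rot: [0.575, 0.76, -0.182, 0.24]
wrist_force: [-0.3, -0.1, 0.5]
gripper_width: 1.0
gripper_force: 0.0
```

Run:
```python
from h import *
print(sense()["qpos"].round(2))
rows([(.064,35),(.13,35),(.2,25),(.2,10),(.2,0,.1)],.085); rel(*view())
```

```text
[-0.04 -0.04  2.06 -0.69  1.03  0.02]
[0.001, -0.0, -0.0, -0.001, 0.001, 0.0, 0.085]
[0.001, -0.0, -0.066, -0.001, 0.001, 0.0, 0.085]
[-0.034, -0.0, -0.133, -0.001, 0.176, -0.0, 0.085]
[-0.084, -0.0, -0.117, -0.001, 0.437, -0.0, 0.085]
[-0.114, 0.1, -0.1, -0.001, 0.612, -0.0, 0.085]
[-0.068, 0.17, -0.035, 0.675, 0.586, -0.214]
```

Emit:
{"api": "jog_arm", "payload": {"rows": [[[0,0,-0.062,0,0,0,0.085],[-0.02,0,-0.115,0,0.1,0,0.085],[-0.05,0.01,-0.13,0,0.25,0,0.085],[-0.08,0.06,-0.12,0.1,0.4,0,0.085],[-0.09,0.11,-0.1,0.25,0.5,-0.07,0.085],[-0.08,0.15,-0.07,0.4,0.58,-0.13,0.085],[-0.068,0.17,-0.035,0.56,0.58,-0.18,0.085],[-0.068,0.17,-0.035,0.675,0.586,-0.214,0.085]]]}}

```text
time_s: 14.38
tcp_pos: [0.6817, -0.0355, 0.2361]
ee_rot: [0.564, 0.748, -0.277, -0.213]
wrist_force: [0.1, 0.1, -0.4]
gripper_width: 0.992
gripper_force: 0.0
```

Run:
```python
from h import *
rel(*view())
```

```text
[-0.0, -0.005, -0.007, -0.015, -0.004, 0.004]
```

Emit:
{"api": "jog_arm", "payload": {"rows": [[[0,-0.005,-0.005,0,0,0,0.085],[0,-0.005,-0.005,0,0,0,0.085],[0,-0.005,-0.005,0,0,0,0.085],[0,-0.005,-0.005,0,0,0,0.085],[0,-0.005,-0.005,0,0,0,0.085],[0,-0.005,-0.005,0,0,0,0.085],[0,-0.005,-0.005,0,0,0,0.085],[0,-0.005,-0.005,0,0,0,0.085]]]}}

```text
time_s: 15.38
tcp_pos: [0.6813, -0.0337, 0.2507]
ee_rot: [0.566, 0.75, -0.274, -0.206]
wrist_force: [0.1, -0.8, 0.4]
gripper_width: 0.998
gripper_force: 0.0
```

Emit:
{"api": "jog_arm", "payload": {"rows": [[[0,0,0,0,0,0,0.085],[0,0,0,0,0,0,0.085],[0,0,0,0,0,0,0.085],[0,0,0,0,0,0,0.085],[0,0,0,0,0,0,0.085],[0,0,0,0,0,0,0.085],[0,0,0,0,0,0,0.085],[0,0,0,0,0,0,0.085]]]}}

```text
time_s: 16.38
tcp_pos: [0.6813, -0.0337, 0.2508]
ee_rot: [0.566, 0.75, -0.274, -0.206]
wrist_force: [-0.0, -0.3, 0.0]
gripper_width: 0.994
gripper_force: 0.0
```

```bash
cat > m.py <<'E'
from h import *
import sys
i=camera_info("wrist"); im=camera("wrist"); cv2.imwrite(f"pics/{sys.argv[1]}.png",im); print(clip(im,i),sense()["time_s"])
E
python3 m.py v4
```

```text
(np.float64(181.0), np.float64(21.2), np.float64(1.0)) 16.425
```

Emit:
{"api": "jog_arm", "payload": {"rows": [[[0,0,0,0,0,0,0.085],[0,0,0,0,0,0,0.085],[0,0,0,0,0,0,0.085],[0,0,0,0,0,0,0.085],[0,0,0,0,0,0,0.085],[0,0,0,0,0,0,0.085]]]}}

```text
time_s: 17.18
tcp_pos: [0.6813, -0.0337, 0.2508]
ee_rot: [0.566, 0.75, -0.274, -0.206]
wrist_force: [-1.1, -0.5, -0.4]
gripper_width: 0.993
gripper_force: 0.0
```

```bash
python3 m.py v5; python3 look.py v6
```

```text
(np.float64(181.0), np.float64(22.0), np.float64(1.1)) 17.225
17.275
```

View pics/v6s.png

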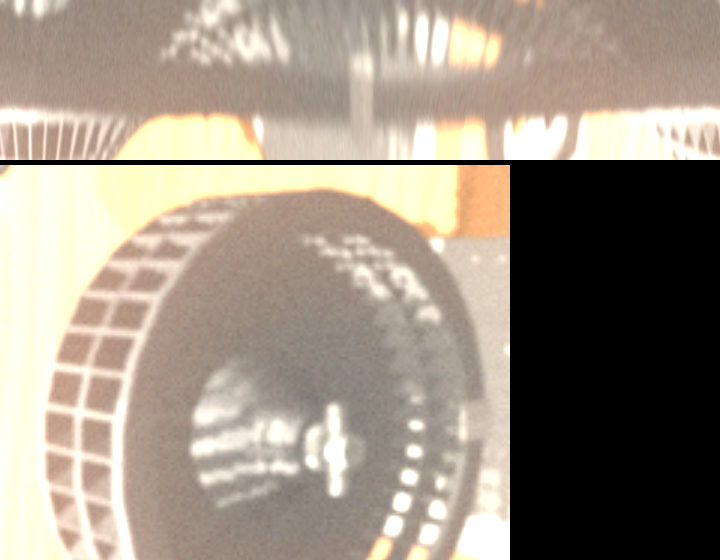

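Run:
```python
from h import *
rows([(.17,0,.1),(.16,0),(.16,15),(.11,15),(.064,15)],.085)
```

```text
[-0.002, -0.081, 0.011, -0.7, 0.002, 0.003, 0.085]
[-0.002, -0.151, 0.083, -0.7, 0.002, 0.003, 0.085]
[0.04, -0.148, 0.087, -0.696, -0.249, 0.094, 0.085]
[0.027, -0.117, 0.124, -0.696, -0.249, 0.094, 0.085]
[0.015, -0.088, 0.158, -0.696, -0.249, 0.094, 0.085]
```

Emit:
{"api": "jog_arm", "payload": {"rows": [[[0,-0.06,-0.02,-0.18,0,0,0.085],[0,-0.085,0,-0.36,0,0,0.085],[0,-0.12,0.04,-0.54,0,0,0.085],[0,-0.15,0.08,-0.7,0,0,0.085],[0.03,-0.149,0.084,-0.7,-0.15,0.06,0.085],[0.04,-0.148,0.087,-0.696,-0.249,0.094,0.085],[0.04,-0.148,0.087,-0.696,-0.249,0.094,0.085],[0.027,-0.117,0.124,-0.696,-0.249,0.094,0.085]]]}}

```text
time_s: 18.27
tcp_pos: [0.5144, -0.0548, 0.2359]
ee_rot: [0.598, 0.791, -0.076, 0.109]
wrist_force: [0.5, -0.6, -0.8]
gripper_width: 0.995
gripper_force: 0.0
```

Run:
```python
from h import *
rows([(.11,15),(.064,15)],.085)
```

```text
[0.002, -0.003, 0.004, 0.01, 0.004, -0.001, 0.085]
[0.002, -0.003, 0.05, 0.01, 0.004, -0.001, 0.085]
```

Emit:
{"api": "jog_arm", "payload": {"rows": [[[0.002,-0.003,0.048,0.01,0.004,0,0.085],[0.002,-0.003,0.048,0.01,0.004,0,0.085],[0.002,-0.003,0.048,0.01,0.004,0,0.04],[0.002,-0.003,0.048,0.01,0.004,0,0.04],[0.002,-0.003,0.048,0.01,0.004,0,0.04],[0.002,-0.003,0.048,0.01,0.004,0,0.04],[0.002,-0.003,0.048,0.01,0.004,0,0.04]]], "newtons": 40}}

```text
time_s: 19.15
tcp_pos: [0.5157, -0.0647, 0.1887]
ee_rot: [0.598, 0.791, -0.077, 0.105]
wrist_force: [13.3, 3.8, -0.4]
gripper_width: 0.524
gripper_force: 46.4
```

Run:
```python
from h import *
z=Rt.from_quat(sense()["ee_rot"]).apply([0,0,-1]); print(np.degrees(np.arctan2(z@Y,z[2])))
rows([(.064,15)],.04)
rows([(.064,15-a) for a in (9,18,26)],.04,pose(.064,15))
```

```text
14.970226897077586
[-0.0, -0.002, 0.002, 0.004, -0.001, -0.001, 0.04]
[-0.01, 0.0, 0.001, 0.0, 0.157, 0.0, 0.04]
[-0.02, 0.0, 0.003, 0.0, 0.314, 0.0, 0.04]
[-0.028, 0.0, 0.006, 0.0, 0.454, 0.0, 0.04]
```

Emit:
{"api": "jog_arm", "payload": {"rows": [[[-0.01,0,0.001,0,0.157,0,0.04],[-0.02,0,0.003,0,0.314,0,0.04],[-0.028,0,0.006,0,0.454,0,0.04],[-0.028,0,0.006,0,0.454,0,0.04],[-0.028,0,0.006,0,0.454,0,0.04],[-0.028,0,0.006,0,0.454,0,0.04]]], "newtons": 40}}

```text
time_s: 19.9
tcp_pos: [0.524, -0.0928, 0.1898]
ee_rot: [0.601, 0.794, 0.059, -0.075]
wrist_force: [15.6, 4.3, -0.9]
gripper_width: 0.532
gripper_force: 46.7
```

Run:
```python
from h import *
s=sense();z=Rt.from_quat(s["ee_rot"]).apply([0,0,-1]); print(np.degrees(np.arctan2(z@Y,z[2])),s["gripper_force"],s["wrist_force"])
rows([(.064,-11)],.04)
i=camera_info("scene"); im=camera("scene"); cv2.imwrite("pics/s9.png",im); print(clip(im,i,260,400),clip(cv2.imread("pics/scene0.png"),i,260,400))
```

```text
-10.920823668721242 46.724341864610324 [15.59463396  4.31099022 -0.93003828]
[-0.001, -0.002, 0.002, 0.005, 0.001, -0.001, 0.04]
(np.float64(153.0), np.float64(22.5), np.float64(1.3)) (np.float64(157.0), np.float64(20.2), np.float64(0.6))
```

```bash
python3 -c "
from plant import *
print(job_done())"
```

```text
the job is handed in; nothing more can be done
None
```

I handed the job in with the wheel held still at about 45 N and its heavy side straight down to within about 1–2°: the clip rested at 129° from one side and 181° from the other, so I set it midway, near 155°. The gripper never moved near the other things on the table, but I did not recheck their positions at the end, and the hand-in returned no verdict.

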